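# Weigh the onion basket on the spring scale

## Task

Weigh the onions: lift the wire basket by its wooden grip up past the tip of the deep pot hook, draw it clear, and hang its loop on the hook of the spring scale on the same rail. Lower it gently until the scale carries the whole weight before letting go, so that the scale hook neither drops nor springs up, and leave the basket hanging still and upright on the scale alone. Do not wrench the basket against either hook, and leave the jars, cup and dish on the shelf as they are.

Things in the scene. Friction and masses are not known exactly. Their poses are not given: they have to be found in the camera images.
- hook: Long fixed pot hook, 8 mm steel wire, hung from the overhead rail (18 mm bar along y, 695 mm above the shelf). Origin: lowest inner point of its bend, where a loop bears. z up; mouth opens to its own -x (about towards the robot). Upturned tip at x = -24 mm, its top 40 mm above the origin; back of the bend at x = +19 mm; shank at x = 0 above 225 mm. Left or right of the scale, turned a little.
- scale: Spring scale fixed on the same rail: white housing 56 mm wide (y), 34 mm deep (x), 125 mm tall with slot and pointer in front; its underside is 100 mm above this origin. Origin: lowest inner point of its hook when unloaded. z up; the hook's mouth opens to its own -x. Only its hook moves, straight down.
- scale_seat (a point): Lowest inner point of the scale's hook (8 mm steel wire), where a loop bears; moves down with the hook. Axes as scale. Upturned tip at x = -24 mm, its top 32 mm above this point; back of the bend at x = +19 mm, inner width about 30 mm; the shank is at x = 0 above 80 mm and goes up into the housing.
- scale_hook (a joint): How far the scale's hook is pulled down, m: 0 unloaded, at most 0.080. Spring 160 N/m (1 mm per 0.16 N), lightly damped: the hook dips 16 to 59 mm under the basket and bounces if the load is let go suddenly.
- basket: Loose round wire basket of onions, hung on the hook at the start. Origin: centre of its underside, z up. 116 mm wide below, 150 mm at the rim, 66 mm tall (onions to 85); from the rim an 8 mm wire stirrup goes in to two upright legs at y = +-18 mm, closed by an arch on top. 318 mm tall in all. Mass unknown, 0.27 to 0.96 kg, its centre on the axis, low. The hook passes through the loop along x.
- basket_seat (a point): Underside of the middle of the arch on top of the stirrup, 310 mm above the basket's origin: the point that bears in a hook. Axes as the basket. The open loop below it is 28 mm wide (y) and 160 mm tall, down to the top of the wooden grip.
- basket_grip (a point): Centre of the wooden grip between the stirrup's legs, 185 mm below the seat: 44 mm wide (y), 18 mm thick (x), 50 mm tall. Axes as the basket. Pinch it across its width (y), coming from the -x side tilted about 30 degrees or more from straight down, so that the hand stays below and in front of the hook.
- jar_a: Closed glass jar with steel lid, 66 mm across, 100 mm tall, on the shelf behind the hooks. Origin: centre of its underside. Leave alone.
- jar_b: Another closed glass jar like jar_a, behind the hooks. Origin: centre of its underside. Leave alone.
- dish: Blue ceramic bowl, 110 mm across, 32 mm tall, on the shelf behind the hooks. Origin: centre of its underside. Leave alone.
- cup: Stainless steel cup, 72 mm across, 75 mm tall, on the shelf in front of the hooks, towards the robot. Origin: centre of its underside. Leave alone.

How it is judged:
By the outcome, as a careful person would: the job done as asked, in the order asked, and still so for the second after the job is handed in, with the robot touching nothing.
It also fails if it takes over 67 s, if anything falls off the work surface, if the arm or the gripper's body presses on something with over 40 N, if the wrist force passes 120 N, or if a joint passes its speed limit or range.

## Robot

A 7-joint arm with a two-finger parallel gripper is mounted at the origin on the work surface. World frame = base frame: x ahead of the robot, y to its left, z up, the work surface at z = 0. Lengths are in m, angles in rad, forces in N, time in s.
With the tool pointing down it reaches from about 0.4 to 0.85 m from the base axis. Payload 10.4 kg.
Tool frame: the origin (TCP) lies on the centre line of the jaws, within the pads' length; the fingertips stand 17 mm ahead of it and the grasp point (between the pads) lies 2 mm behind it; z points along the fingers, y is the direction in which the jaws open and shut (so a half turn about z gives the same grasp; the last joint's range is limited). The gripper opens to 87 mm and grips with 3 to 60 N. Pads are 19 mm wide; open, the fingers measure 117 mm over their backs; the gripper's body (75 mm by 190 mm) begins 51 mm behind the grasp point.
Start: joints at [-1.312, 0.332, -0.065, 1.46, 0.022, 1.35, -0.088], TCP at [0.174, 0.6, 0.24] pointing down, gripper open.
Joint ranges: [-2.6, 2.6], [-0.5, 2.12], [-1.47, 1.34], [0.16, 2.42], [-1.27, 4.41], [0.06, 2.06], [-2.6, 2.6]. Speed limits (rad/s): [2.22, 2.22, 2.79, 2.79, 3.14, 3.14, 3.14].

## Interface

Orientations are given as a unit quaternion [x, y, z, w].
In Python, from bench import r gives the robot as it stands.
- The arm moves only by the tool apply_moves, never from a script. Its argument "commands" is a list of rows, each an object with "rot": the turn, a rotation vector about the world's x, y, z in units of 180 degrees (1.0 is 180 degrees), a list of three; "linear": the shift along the world's x, y, z in units of 0.3 m (1.0 is 0.3 m), a list of three; "grip": the closure, from -1 (fully open) to 1 (shut). A call has 1 to 20 rows; each row is the pose to reach, as a shift and turn from the pose commanded when the call began, turning the shorter way round; what a row does not reach only later rows make up. A row lasts 1/10 s, in which the tool goes at most 50 mm and 8.59 degrees, less where a joint would pass 70% of its speed; a pose out of reach is approached as far as the arm can. A call with a number of a shift or a turn outside -1 to 1 is refused whole. A call with a gripper value outside its range is refused whole. The fingers move at their own pace and stop on an object; "newtons" is the grip in N (left out, the last holds). Time passes only in rows, so rows that repeat a pose let the fingers close. It gives the time, the measured TCP pose, the force and the opening at its end, in the units of the state.
- r.read_state(): the state, without advancing time (a new reading comes with each control period).
- r.camera(name): name is "scene" or "top" or "wrist"; returns a dict with "frame" (384x512x3 uint8, red, green, blue), "mtx" (3x3 intrinsics, pixels), "extrinsics" (4x4, takes a point from world to camera coordinates). Camera axes: x right, y down, z forward; pixel columns grow to the right and rows downward; lengths in m; the calibration is good to about 2 mm. A picture is of the moment at which its call begins. There is no depth.
- r.close_job(): hands the job in, once; it reports no verdict.
Trained networks look in a picture, given as the dict that the camera call returned (one of the last four; its "shot" number tells which), for a name from the list of things; names that differ only in an ending like _2 or _b are one class to them, and where a whole thing is asked for, a point or a joint stands for the part that bears it (a point fixed in the world has none). Each returns a list of dicts, best first, with "p" (0 to 1); they miss things now and then, are a little off and sometimes report something else, mostly with a low value. They report only what shows in the picture. A call takes as long as a camera call.
- r.search_frame(thing, picture): "bbox" ([left, top, width, height] in pixels, round what is visible of it).
- r.spot_point(thing, picture): "location" ([column, row] in pixels: a listed point, or the origin of a listed thing).
The state is a dict: "time": time; "joint_positions": joint angles; "joint_vel": joint speeds; "joint_torque": joint torques, N m; "ee_pos": TCP position; "eef_rot": TCP orientation; "ft_force": force on the tool from outside, world axes, zero at the start; "torque": the same for the moment, N m; "width": finger opening in m.
Only numpy, scipy, OpenCV 4.12 (cv2) and the standard library are available. Lean on these libraries where they do the work, as an engineer would, in place of code of your own. Each camera call takes 0.05 s, during which the arm holds its last target. There are 200 camera calls.

## Working session

There is one attempt and no reset: what is moved stays moved. The work goes in short steps, Python scripts to look and compute and a tool call to move; the robot and the scene stay as the last step left them, time stands still between calls to the robot, and variables do not carry over. Pictures are saved under pics/ and viewed, about 8 in all and at most 12, crops included, and the job is handed in when it is done.

Besides the shell and the picture viewer there is one more tool, called after "Call:" as name(argument=value, ...), one argument or row to a line, values as JSON. apply_moves: Moves the arm, as the interface text tells. Its arguments: {"type":"object","properties":{"commands":{"type":"array","items":{"type":"object","properties":{"rot":{"type":"array","items":{"type":"number"}},"linear":{"type":"array","items":{"type":"number"}},"grip":{"type":"number"}}}},"newtons":{"type":"number"}},"required":["commands"]}

```bash
mkdir -p pics
cat > h.py <<'E'
from bench import r
import numpy as np, cv2
def ray(pic,px):
    K=np.array(pic["mtx"]);E=np.array(pic["extrinsics"])
    d=np.linalg.inv(K)@np.array([px[0],px[1],1.]);R=E[:3,:3]
    d=R.T@d; return -R.T@E[:3,3], d/np.linalg.norm(d)
def tri(rays):
    A=np.zeros((3,3));b=np.zeros(3)
    for c,d in rays:
        P=np.eye(3)-np.outer(d,d);A+=P;b+=P@c
    p=np.linalg.solve(A,b)
    return p,[float(np.linalg.norm((np.eye(3)-np.outer(d,d))@(p-c))) for c,d in rays]
def proj(pic,p):
    E=np.array(pic["extrinsics"]);q=np.array(pic["mtx"])@(E[:3,:3]@np.array(p)+E[:3,3]);return q[:2]/q[2]
def save(pic,n):
    cv2.imwrite("pics/"+n,cv2.cvtColor(np.asarray(pic["frame"]),cv2.COLOR_RGB2BGR))
E
python3 - <<'E'
from h import *
s=r.read_state();print({k:np.round(v,3).tolist() for k,v in s.items() if k in("time","ee_pos","eef_rot","ft_force","width")})
ps={n:r.camera(n) for n in("scene","top","wrist")}
im=[]
for n,p in ps.items():
    im.append(np.asarray(p["frame"]));C,d=ray(p,(256,192));print(n,C.round(3),d.round(3))
cv2.imwrite("pics/a.png",cv2.cvtColor(cv2.resize(np.vstack(im[:2]),(800,1200))[:600],cv2.COLOR_RGB2BGR))
cv2.imwrite("pics/b.png",cv2.cvtColor(np.hstack([cv2.resize(i,(400,300)) for i in im[1:]]),cv2.COLOR_RGB2BGR))
for t in["hook","scale","scale_seat","basket","basket_seat","basket_grip","jar_a","dish","cup"]:
    rs=[]
    for n,p in ps.items():
        q=r.spot_point(t,p)
        print(t,n,[(round(x["p"],2),np.round(x["location"],1).tolist()) for x in q[:2]])
        if q and n!="wrist" and q[0]["p"]>.3: rs.append(ray(p,q[0]["location"]))
    if len(rs)>1: print("   ",*tri(rs))
E
```

```text
{'time': 0.0, 'ee_pos': [0.174, 0.6, 0.239], 'eef_rot': [0.14, 0.99, -0.001, -0.0], 'ft_force': [-0.669, 0.789, 0.086], 'width': 0.087}
scene [ 1.069 -0.183  0.925] [-0.531  0.221 -0.818]
top [ 5.080e-01 -1.000e-03  1.409e+00] [ 0.075  0.01  -0.997]
wrist [0.11  0.619 0.384] [ 0.22  -0.054 -0.974]
hook scene [(0.6, [348.4, 98.1])]
hook top [(0.54, [172.7, 171.0])]
hook wrist []
    [0.62275739 0.18565456 0.42456559] [3.6598394733201405e-05, 3.659839473309239e-05]
scale scene [(0.83, [130.3, 146.7])]
scale top [(0.87, [358.9, 185.6])]
scale wrist []
    [ 0.59799764 -0.20027083  0.444985  ] [0.002120624684122624, 0.002120624684122632]
scale_seat scene [(0.7, [129.1, 148.5])]
scale_seat top [(0.39, [362.0, 181.7])]
scale_seat wrist []
    [ 0.60580951 -0.2040186   0.45051487] [0.0035285045870594575, 0.0035285045870595143]
basket scene [(0.81, [324.4, 196.8])]
basket top [(0.67, [190.3, 185.8])]
basket wrist []
    [0.61769381 0.19142105 0.10260078] [0.004812513302854599, 0.004812513302854586]
basket_seat scene [(0.9, [348.1, 104.1])]
basket_seat top [(0.58, [171.7, 176.4])]
basket_seat wrist []
    [0.61449351 0.19322718 0.40024975] [0.0013531479966667587, 0.001353147996666821]
basket_grip scene [(0.92, [334.4, 165.7])]
basket_grip top [(0.81, [184.3, 182.2]), (0.73, [243.0, 245.6])]
basket_grip wrist []
    [0.61832674 0.19330432 0.22284289] [5.746060110907768e-06, 5.746060110871283e-06]
jar_a scene [(0.88, [340.6, 269.4]), (0.81, [232.4, 318.5])]
jar_a top [(0.62, [302.8, 141.4]), (0.6, [185.3, 185.2])]
jar_a wrist []
    [ 0.78925779 -0.0227322   0.28366278] [0.10559299092732606, 0.10559299092732612]
dish scene [(0.57, [287.5, 304.3])]
dish top []
dish wrist []
cup scene [(0.87, [244.1, 191.7])]
cup top [(0.81, [242.2, 246.5]), (0.34, [259.7, 137.1])]
cup wrist []
    [ 0.44840443  0.04579942 -0.01174654] [0.00560937634149359, 0.00560937634149353]
```

View pics/a.png

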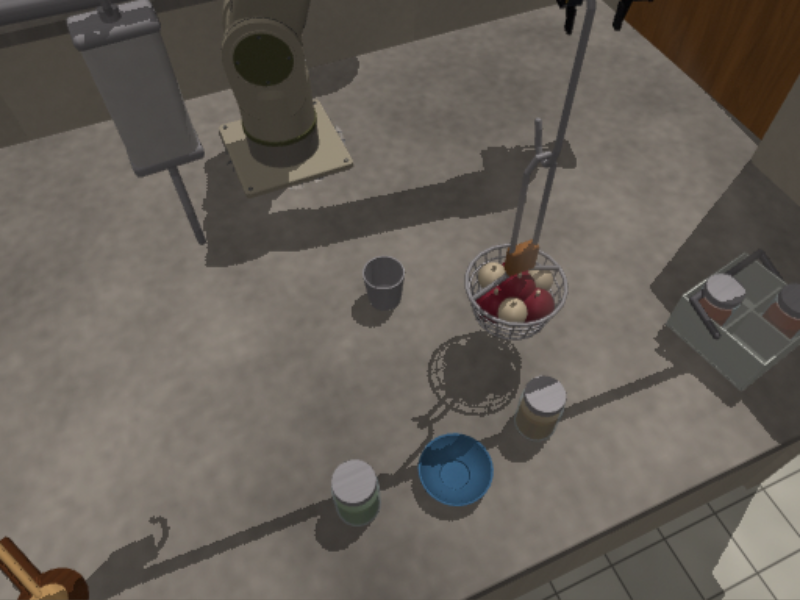

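View pics/b.png

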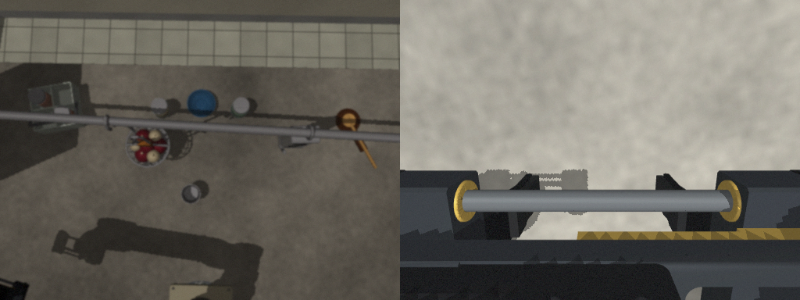

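Basket hangs on the left hook (about 0.62, 0.19), the scale is at about (0.60, -0.20) with the cup between them in front. In the scene picture, the basket is at (515,285), the scale hook at (203,238) and the cup at (383,280). I'll plan a wrist-camera view from the front.

```bash
cat >> h.py <<'E'
from scipy.spatial.transform import Rotation as Ro
def tgt(tilt,yaw=0):
    t,y=np.radians([tilt,yaw]);z=np.array([np.sin(t),0,-np.cos(t)]);yy=np.array([0,1,0]);x=np.cross(yy,z)
    return Ro.from_euler('z',y)*Ro.from_matrix(np.c_[x,yy,z])
def delta(p,R):
    s=r.read_state();d=(np.array(p)-s["ee_pos"])/.3;w=(R*Ro.from_quat(s["eef_rot"]).inv()).as_rotvec()/np.pi
    print("linear",d.round(3).tolist(),"rot",w.round(4).tolist())
E
python3 - <<'E'
from h import *
p=r.camera("wrist");print(np.array(p["mtx"]).round(1))
delta([.36,.17,.52],tgt(62))
E
```

```text
[[295.6   0.  252.5]
 [  0.  295.6 197.6]
 [  0.    0.    1. ]]
linear [0.621, -1.435, 0.935] rot [-0.0485, -0.3421, 0.0807]
```

Call:
apply_moves(
  commands=[
    {"linear": [0.3, -0.9, 0.93], "rot": [-0.0485, -0.342, 0.081], "grip": -1},
    {"linear": [0.3, -0.9, 0.93], "rot": [-0.0485, -0.342, 0.081], "grip": -1},
    {"linear": [0.3, -0.9, 0.93], "rot": [-0.0485, -0.342, 0.081], "grip": -1},
    {"linear": [0.3, -0.9, 0.93], "rot": [-0.0485, -0.342, 0.081], "grip": -1},
    {"linear": [0.3, -0.9, 0.93], "rot": [-0.0485, -0.342, 0.081], "grip": -1},
    {"linear": [0.3, -0.9, 0.93], "rot": [-0.0485, -0.342, 0.081], "grip": -1},
    {"linear": [0.3, -0.9, 0.93], "rot": [-0.0485, -0.342, 0.081], "grip": -1},
    {"linear": [0.3, -0.9, 0.93], "rot": [-0.0485, -0.342, 0.081], "grip": -1},
    {"linear": [0.3, -0.9, 0.93], "rot": [-0.0485, -0.342, 0.081], "grip": -1},
    {"linear": [0.3, -0.9, 0.93], "rot": [-0.0485, -0.342, 0.081], "grip": -1},
  ],
)

```text
time: 2.55
ee_pos: [0.2637, 0.3299, 0.5191]
eef_rot: [0.0, 0.857, 0.001, 0.515]
ft_force: [0.6, 0.7, -0.4]
width: 0.087
```

Call:
apply_moves(
  commands=[
    {"linear": [0.2, -0.53, 0], "grip": -1},
    {"linear": [0.2, -0.53, 0], "grip": -1},
    {"linear": [0.2, -0.53, 0], "grip": -1},
    {"linear": [0.2, -0.53, 0], "grip": -1},
    {"linear": [0.2, -0.53, 0], "grip": -1},
    {"linear": [0.2, -0.53, 0], "grip": -1},
    {"linear": [0.2, -0.53, 0], "grip": -1},
  ],
)

```text
validation failed for argument at $.co...
```

Run:
```python
from h import *
p=r.camera("wrist")
im=cv2.rotate(np.asarray(p["frame"]),cv2.ROTATE_180)
cv2.imwrite("pics/c.png",cv2.cvtColor(cv2.resize(im,(800,600)),cv2.COLOR_RGB2BGR))
print(r.read_state()["ee_pos"],ray(p,(256,192)))
for t in["hook","basket_seat","basket_grip","basket","scale"]:
    q=r.spot_point(t,p);print(t,[(round(x["p"],2),np.round(x["location"],1).tolist()) for x in q[:2]])
for n in [[.6228,.1857,.4246],[.6145,.1932,.400],[.6183,.1933,.2228]]: print(proj(p,n))
```

```text
[0.26367526 0.33051247 0.51830214] (array([0.10458262, 0.32986354, 0.5285507 ]), array([ 0.9658414 ,  0.01265493, -0.25882473]))
hook [(0.7, [177.1, 207.2])]
basket_seat [(0.85, [172.1, 203.1])]
basket_grip [(0.95, [180.4, 107.5])]
basket [(0.65, [181.3, 52.9])]
scale []
[171.54827842 210.94497879]
[175.42736444 196.44963099]
[181.63853544 108.14092651]
```

View pics/c.png

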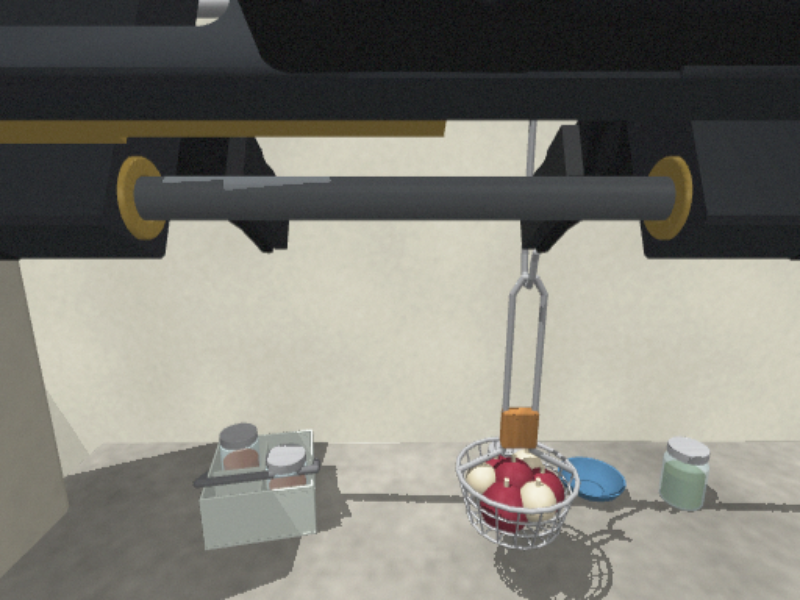

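The picture shows the basket on the hook: arch at (530,283), grip at (519,427). It agrees with the triangulated points. The move was refused (no rot), so I'll resend it.

Call:
apply_moves(
  commands=[
    {"linear": [0.3, -0.5, 0], "rot": [0, 0, 0], "grip": -1},
    {"linear": [0.3, -0.5, 0], "rot": [0, 0, 0], "grip": -1},
    {"linear": [0.3, -0.5, 0], "rot": [0, 0, 0], "grip": -1},
    {"linear": [0.3, -0.5, 0], "rot": [0, 0, 0], "grip": -1},
    {"linear": [0.3, -0.5, 0], "rot": [0, 0, 0], "grip": -1},
    {"linear": [0.3, -0.5, 0], "rot": [0, 0, 0], "grip": -1},
  ],
)

```text
time: 3.45
ee_pos: [0.3559, 0.2609, 0.471]
eef_rot: [-0.02, 0.862, -0.023, 0.506]
ft_force: [1.5, -0.7, 2.8]
width: 0.0872
```

Run:
```python
from h import *
p=r.camera("wrist")
im=cv2.rotate(np.asarray(p["frame"]),cv2.ROTATE_180)
cv2.imwrite("pics/d.png",cv2.cvtColor(cv2.resize(im[160:,130:400],None,fx=2.6,fy=2.6,interpolation=cv2.INTER_CUBIC),cv2.COLOR_RGB2BGR))
np.savez("d.npz",**{k:p[k] for k in("frame","mtx","extrinsics")})
print(r.read_state()["ee_pos"],ray(p,(256,192))[0])
for t in["hook","basket_seat","basket_grip","basket","scale"]:
    q=r.spot_point(t,p);print(t,[(round(x["p"],2),np.round(x["location"],1).tolist()) for x in q[:2]])
for n in [[.6228,.1857,.4246],[.6145,.1932,.400],[.6183,.1933,.2228]]: print(proj(p,n))
```

```text
[0.36940527 0.24949137 0.46045645] [0.19703749 0.25996698 0.48378482]
hook [(0.75, [207.0, 224.8]), (0.31, [215.3, 110.1])]
basket_seat [(0.71, [199.5, 221.7])]
basket_grip [(0.75, [216.6, 105.9])]
basket [(0.9, [225.3, 44.1])]
scale []
[200.48412427 231.58514443]
[206.59947513 214.06456574]
[218.22773849 106.70839383]
```

View pics/d.png

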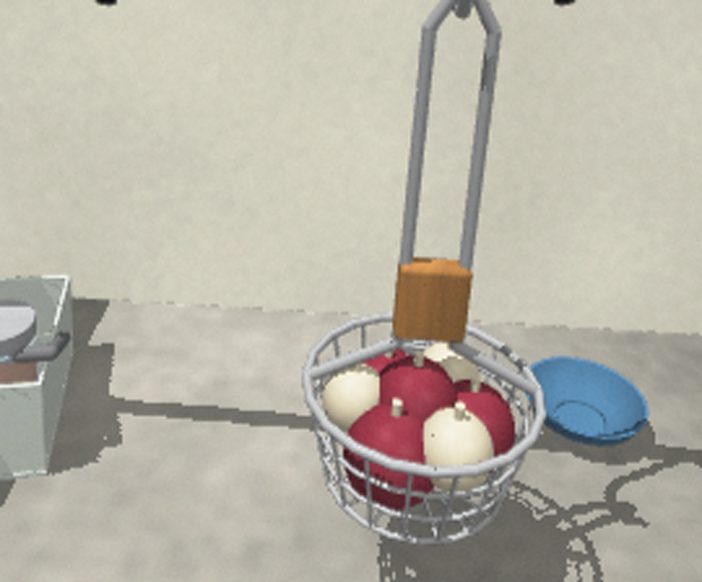

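Run:
```python
from h import *
s=r.read_state();print(np.round(s["joint_positions"],3), s["joint_vel"].round(3) if hasattr(s["joint_vel"],'round') else s["joint_vel"])
p=dict(np.load("d.npz"))
def at(c,z):
    px=(511-(c[0]/2.6+130),383-(c[1]/2.6+160));C,d=ray(p,px);return C+d*(z-C[2])/d[2]
for a,b,z in[((308,372),(541,390),.164),((405,262),(468,266),.245),((428,27),(493,33),.385)]:
    A=at(a,z);B=at(b,z);d=A-B;print(A.round(4),B.round(4),((A+B)/2).round(4),np.linalg.norm(d),np.degrees(np.arctan2(-d[0],d[1])))
```

```text
[-1.338 -0.498 -0.085  2.108  1.003  1.44   0.097] [-0.007 -0.003 -0.018 -0.004  0.002 -0.002  0.002]
[0.6236 0.2618 0.164 ] [0.6197 0.1121 0.164 ] [0.6216 0.187  0.164 ] 0.1496719528404662 -1.510477330885083
[0.6267 0.2058 0.245 ] [0.6265 0.1666 0.245 ] [0.6266 0.1862 0.245 ] 0.03921077603426821 -0.2873067657955928
[0.6721 0.1997 0.385 ] [0.6662 0.1597 0.385 ] [0.6692 0.1797 0.385 ] 0.040441898123825405 -8.359816109617682
```

Call:
apply_moves(
  commands=[
    {"linear": [-0.3, 0.4, 0.0], "rot": [0, 0.31, 0], "grip": -1},
    {"linear": [-0.3, 0.6, 0.0], "rot": [0, 0.31, 0], "grip": -1},
    {"linear": [-0.3, 0.7, 0.0], "rot": [0, 0.31, 0], "grip": -1},
    {"linear": [-0.3, 0.7, 0.0], "rot": [0, 0.31, 0], "grip": -1},
    {"linear": [-0.3, 0.7, 0.0], "rot": [0, 0.31, 0], "grip": -1},
    {"linear": [-0.3, 0.7, 0.0], "rot": [0, 0.31, 0], "grip": -1},
    {"linear": [-0.3, 0.7, 0.0], "rot": [0, 0.31, 0], "grip": -1},
    {"linear": [-0.3, 0.7, 0.0], "rot": [0, 0.31, 0], "grip": -1},
    {"linear": [-0.3, 0.7, 0.0], "rot": [0, 0.31, 0], "grip": -1},
  ],
)

```text
time: 4.65
ee_pos: [0.2717, 0.4668, 0.4644]
eef_rot: [-0.026, 0.999, -0.016, 0.035]
ft_force: [-0.4, -0.7, 0.2]
width: 0.0869
```

Run:
```python
from h import *
s=r.read_state();print(np.round(s["joint_positions"],3),s["ee_pos"],s["eef_rot"])
delta([.43,.16,.45],tgt(0))
```

```text
[-1.303  0.118  0.146  1.261  0.06   1.763  0.476] [0.27172701 0.4667672  0.46443746] [-0.02574515  0.99893921 -0.01572989  0.03478815]
linear [0.528, -1.023, -0.048] rot [0.01, 0.0222, -0.0164]
```

Call:
apply_moves(
  commands=[
    {"linear": [0.1, -0.2, 0], "rot": [0, 0.0, 0], "grip": -1},
    {"linear": [0.2, -0.4, 0], "rot": [0, 0, 0], "grip": -1},
    {"linear": [0.3, -0.6, 0], "rot": [0, 0, 0], "grip": -1},
    {"linear": [0.4, -0.8, 0], "rot": [0, 0, 0], "grip": -1},
    {"linear": [0.5, -0.95, 0], "rot": [0, 0, 0], "grip": -1},
    {"linear": [0.5, -0.95, 0], "rot": [0, 0, 0], "grip": -1},
    {"linear": [0.5, -0.95, 0], "rot": [0, 0, 0], "grip": -1},
    {"linear": [0.5, -0.95, 0], "rot": [0, 0, 0], "grip": -1},
    {"linear": [0.5, -0.95, 0], "rot": [0, 0, 0], "grip": -1},
  ],
)

```text
time: 5.55
ee_pos: [0.4215, 0.1822, 0.4649]
eef_rot: [-0.026, 0.999, -0.015, 0.034]
ft_force: [-0.4, 0.2, -0.2]
width: 0.0868
```

Run:
```python
from h import *
s=r.read_state();print(np.round(s["joint_positions"],3),s["ee_pos"],s["eef_rot"])
delta([.44,.05,.40],tgt(45))
delta([.44,-.08,.46],tgt(45))
```

```text
[-1.037 -0.131  0.425  1.49   0.119  1.729  1.031] [0.42152883 0.18221601 0.46487208] [-0.02623051  0.99894342 -0.01531351  0.03448907]
linear [0.062, -0.441, -0.216] rot [0.0157, -0.228, -0.012]
linear [0.062, -0.874, -0.016] rot [0.0157, -0.228, -0.012]
```

Call:
apply_moves(
  commands=[
    {"linear": [0, -0.2, 0.1], "rot": [0, 0, 0], "grip": -1},
    {"linear": [0, -0.4, 0.2], "rot": [0, -0.04, 0], "grip": -1},
    {"linear": [0, -0.5, 0.3], "rot": [0, -0.08, 0], "grip": -1},
    {"linear": [0, -0.65, 0.4], "rot": [0, -0.12, 0], "grip": -1},
    {"linear": [0, -0.8, 0.45], "rot": [0.0, -0.16, 0], "grip": -1},
    {"linear": [0.05, -0.95, 0.45], "rot": [0.016, -0.2, -0.012], "grip": -1},
    {"linear": [0.05, -0.95, 0.45], "rot": [0.016, -0.228, -0.012], "grip": -1},
    {"linear": [0.05, -0.95, 0.45], "rot": [0.016, -0.228, -0.012], "grip": -1},
    {"linear": [0.05, -0.95, 0.45], "rot": [0.016, -0.228, -0.012], "grip": -1},
    {"linear": [0.05, -0.95, 0.45], "rot": [0.016, -0.228, -0.012], "grip": -1},
  ],
)

```text
time: 6.55
ee_pos: [0.4164, -0.0424, 0.5863]
eef_rot: [-0.022, 0.955, 0.009, 0.297]
ft_force: [-0.1, -0.4, 0.3]
width: 0.087
```

Run:
```python
from h import *
s=r.read_state();print(np.round(s["joint_positions"],3),s["ee_pos"],s["eef_rot"])
p=r.camera("wrist")
im=cv2.rotate(np.asarray(p["frame"]),cv2.ROTATE_180)
cv2.imwrite("pics/e.png",cv2.cvtColor(cv2.resize(im,(800,600),interpolation=cv2.INTER_CUBIC),cv2.COLOR_RGB2BGR))
np.savez("e.npz",**{k:p[k] for k in("frame","mtx","extrinsics")})
print(ray(p,(256,192))[0])
for t in["scale_seat","scale","cup"]:
    q=r.spot_point(t,p);print(t,[(round(x["p"],2),np.round(x["location"],1).tolist()) for x in q[:2]])
print(proj(p,[.598,-.200,.445]),proj(p,[.606,-.204,.4505]))
```

```text
[ 0.004 -0.5    0.013  1.627 -0.034  1.414  1.629] [ 0.4164234  -0.04240017  0.5863113 ] [-0.02226225  0.95471021  0.00919177  0.29656083]
[ 0.27998309 -0.04922472  0.66801022]
scale_seat [(0.82, [119.3, 228.9])]
scale [(0.85, [120.0, 228.7])]
cup []
[123.05975414 227.20816616] [120.43705896 234.22101143]
```

View pics/e.png

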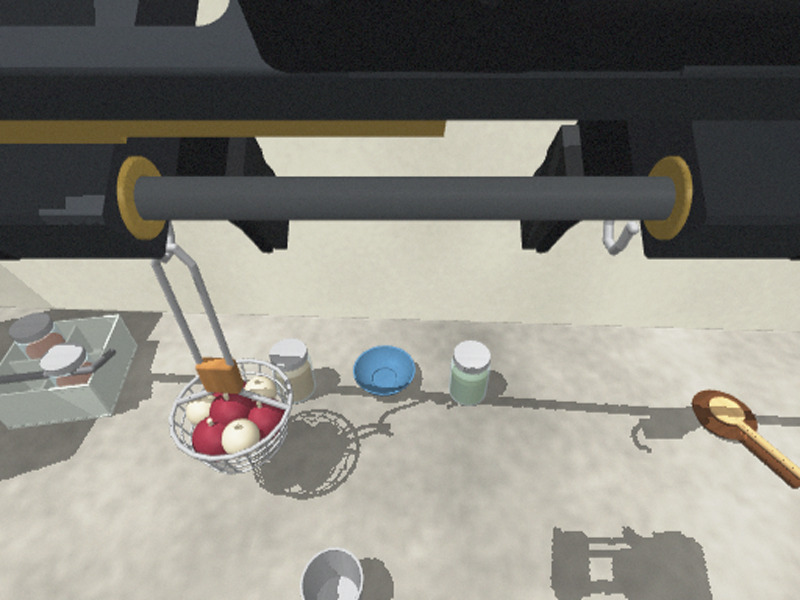

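Run:
```python
from h import *
P={n:r.camera(n) for n in("scene","top")}
e=dict(np.load("e.npz"));d=dict(np.load("d.npz"))
def go(name,L):
    x,res=tri([ray(a,b) for a,b in L]);print(name,x.round(4),np.round(res,4));return x
a=go("scale",[(P["scene"],(130.3,146.7)),(P["top"],(358.9,185.6)),(e,(119.6,228.8))])
go("scale_seat",[(P["scene"],(129.1,148.5)),(P["top"],(362,181.7)),(e,(119.6,228.8))])
go("scale s+w",[(P["scene"],(129.7,147.6)),(e,(119.6,228.8))])
go("hook",[(P["scene"],(348.4,98.1)),(P["top"],(172.7,171)),(d,(207,224.8))])
go("bseat",[(P["scene"],(348.1,104.1)),(P["top"],(171.7,176.4)),(d,(199.5,221.7))])
go("grip",[(P["scene"],(334.4,165.7)),(P["top"],(184.3,182.2)),(d,(216.6,105.9))])
# tip of scale hook and back
f=lambda c:(511-c[0]*.64,383-c[1]*.64)
for c,z in(((632,228),a[2]+.028),((608,226),a[2]+.028)):
    C,D=ray(e,f(c));x=C+D*(z-C[2])/D[2];print(c,x.round(4))
for n in P:
  im=np.asarray(P[n]["frame"])
w=np.asarray(e["frame"]);w=cv2.rotate(w,cv2.ROTATE_180)[125:175,370:430]
t=np.asarray(P["scene"]["frame"])[100:170,100:170]
u=np.asarray(P["top"]["frame"])[140:220,110:410]
k=lambda i,f:cv2.resize(i,None,fx=f,fy=f,interpolation=cv2.INTER_CUBIC)
o=np.zeros((600,800,3),np.uint8)
for i,(y,x) in((k(w,6),(0,0)),(k(t,4),(0,400)),(k(u,2.6),(310,0))): o[y:y+i.shape[0],x:x+i.shape[1]]=i
cv2.imwrite("pics/f.png",cv2.cvtColor(o,cv2.COLOR_RGB2BGR))
```

```text
scale [ 0.5982 -0.2013  0.4467] [0.0034 0.001  0.0025]
scale_seat [ 0.6037 -0.2049  0.446 ] [0.0043 0.0041 0.0021]
scale s+w [ 0.5999 -0.2019  0.446 ] [0.0026 0.0026]
hook [0.6208 0.1905 0.4165] [0.004  0.0043 0.0044]
bseat [0.6166 0.188  0.4092] [0.005  0.0044 0.0047]
grip [0.618  0.1925 0.2225] [0.001  0.001  0.0019]
(632, 228) [ 0.5764 -0.2046  0.4747]
(608, 226) [ 0.5783 -0.1876  0.4747]
```

View pics/f.png

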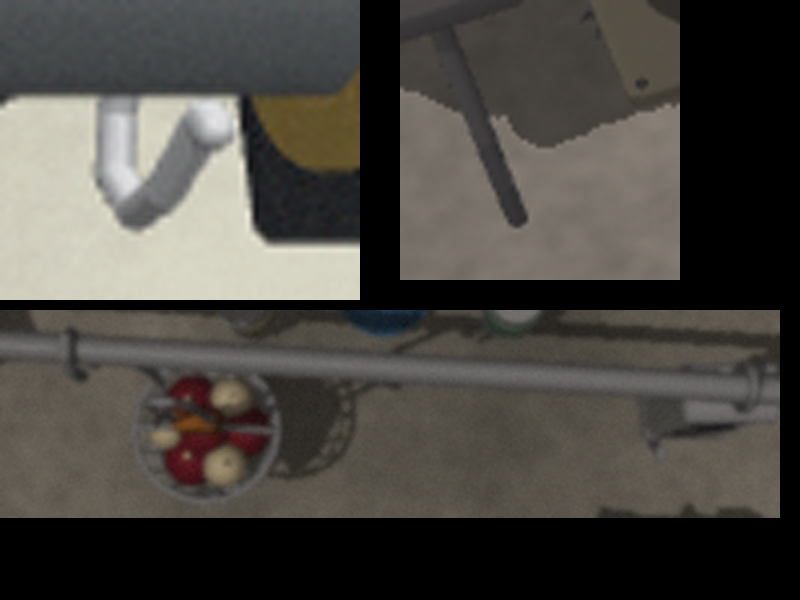

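Picture e/f: the scale hook bend is at (614,250), with its tip at (632,228) facing the robot, so the mouth is at -x as stated. I'll go to the pre-grasp.

Run:
```python
from h import *
delta([.50,.189,.312],tgt(55,-1))
p=r.camera("top")
def at(px,z):
    C,d=ray(p,px);return C+d*(z-C[2])/d[2]
A=at((110,153.8),.695);B=at((408,168),.695);d=A-B;print(A,B,np.degrees(np.arctan2(-d[0],d[1])))
```

```text
linear [0.278, 0.772, -0.913] rot [0.0001, -0.1147, -0.0208]
[0.61589976 0.23207979 0.695     ] [ 0.60281414 -0.22486639  0.695     ] -1.6403376858065655
```

Call:
apply_moves(
  commands=[
    {"linear": [0, 0.1, -0.1], "rot": [0, -0.02, 0], "grip": -1},
    {"linear": [0, 0.22, -0.2], "rot": [0, -0.04, 0], "grip": -1},
    {"linear": [0.05, 0.34, -0.3], "rot": [0, -0.06, -0.01], "grip": -1},
    {"linear": [0.1, 0.45, -0.42], "rot": [0, -0.08, -0.01], "grip": -1},
    {"linear": [0.15, 0.56, -0.54], "rot": [0, -0.1, -0.02], "grip": -1},
    {"linear": [0.2, 0.66, -0.66], "rot": [0, -0.115, -0.02], "grip": -1},
    {"linear": [0.25, 0.77, -0.78], "rot": [0, -0.115, -0.02], "grip": -1},
    {"linear": [0.278, 0.772, -0.913], "rot": [0, -0.115, -0.02], "grip": -1},
    {"linear": [0.278, 0.772, -0.913], "rot": [0, -0.115, -0.02], "grip": -1},
    {"linear": [0.278, 0.772, -0.913], "rot": [0, -0.115, -0.02], "grip": -1},
    {"linear": [0.278, 0.772, -0.913], "rot": [0, -0.115, -0.02], "grip": -1},
  ],
)

```text
time: 8.0
ee_pos: [0.4971, 0.1919, 0.3083]
eef_rot: [0.004, 0.887, -0.002, 0.461]
ft_force: [-0.0, -0.4, 0.3]
width: 0.087
```

Run:
```python
from h import *
s=r.read_state();print(np.round(s["joint_positions"],3),s["ee_pos"],s["eef_rot"])
p=r.camera("wrist");sc=r.camera("scene")
im=cv2.rotate(np.asarray(p["frame"]),cv2.ROTATE_180)
cv2.imwrite("pics/g.png",cv2.cvtColor(cv2.resize(im,(700,525),interpolation=cv2.INTER_CUBIC),cv2.COLOR_RGB2BGR))
L=[]
for c in (p,sc):
    q=r.spot_point("basket_grip",c)
    if q: print(q[0]["p"],q[0]["location"]);L.append(ray(c,q[0]["location"]))
if len(L)>1: print(tri(L))
print(proj(p,[.619,.189,.2225]))
delta([.6205,.189,.228],tgt(55,-1))
```

```text
[-0.251 -0.383 -0.497  2.29   0.839  0.621  0.219] [0.49709675 0.19185436 0.30832781] [ 0.00405201  0.88713018 -0.00226079  0.46149594]
0.81 [253.7, 190.8]
0.59 [336.2, 166.0]
(array([0.62121285, 0.19376626, 0.22341532]), [0.002169100964912537, 0.0021691009649124596])
[250.94456601 190.04514688]
linear [0.404, 0.003, -0.282] rot [-0.0003, 0.0007, -0.0007]
```

View pics/g.png

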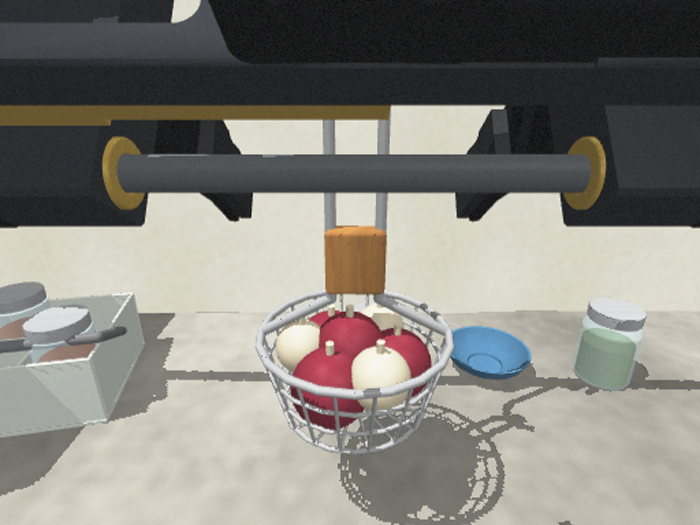

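The wooden grip at (356,261) sits centred between the open jaws. I'll advance along the tool axis and close.

Call:
apply_moves(
  commands=[
    {"linear": [0.1, 0, -0.07], "rot": [0, 0, 0], "grip": -1},
    {"linear": [0.2, 0, -0.14], "rot": [0, 0, 0], "grip": -1},
    {"linear": [0.28, 0, -0.2], "rot": [0, 0, 0], "grip": -1},
    {"linear": [0.35, 0, -0.245], "rot": [0, 0, 0], "grip": -1},
    {"linear": [0.405, 0, -0.272], "rot": [0, 0, 0], "grip": -1},
    {"linear": [0.405, 0, -0.272], "rot": [0, 0, 0], "grip": -1},
    {"linear": [0.405, 0, -0.272], "rot": [0, 0, 0], "grip": -1},
  ],
)

```text
time: 8.9
ee_pos: [0.6216, 0.1868, 0.2316]
eef_rot: [0.009, 0.886, -0.004, 0.463]
ft_force: [-0.1, -0.0, 0.4]
width: 0.0871
```

Run:
```python
from h import *
s=r.read_state();print(np.round(s["joint_positions"],3),s["ee_pos"],s["eef_rot"],s["ft_force"])
p=r.camera("wrist");im=cv2.rotate(np.asarray(p["frame"]),cv2.ROTATE_180)
cv2.imwrite("pics/i.png",cv2.cvtColor(im,cv2.COLOR_RGB2BGR))
```

```text
[-0.075  0.014 -0.54   2.177  1.411  0.519 -0.208] [0.62155125 0.18675743 0.23156379] [ 0.00859808  0.88628992 -0.00380544  0.46303538] [-0.14477748 -0.01102441  0.38496455]
```

View pics/i.png

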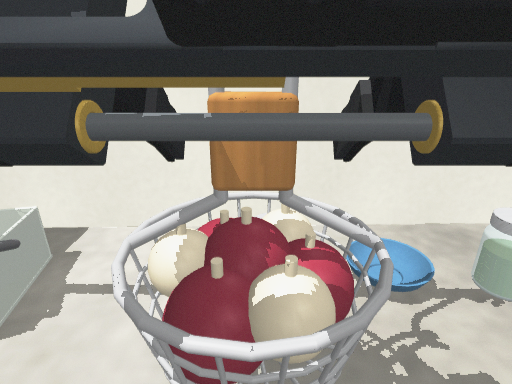

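The grip at (253,142) is between the pads with its centre about 4 mm towards +y. I'll correct that and close.

Call:
apply_moves(
  commands=[
    {"linear": [0, 0.012, 0], "rot": [0, 0, 0], "grip": -1},
    {"linear": [0, 0.012, 0], "rot": [0, 0, 0], "grip": 0.0},
    {"linear": [0, 0.012, 0], "rot": [0, 0, 0], "grip": 0.2},
    {"linear": [0, 0.012, 0], "rot": [0, 0, 0], "grip": 1},
    {"linear": [0, 0.012, 0], "rot": [0, 0, 0], "grip": 1},
    {"linear": [0, 0.012, 0], "rot": [0, 0, 0], "grip": 1},
    {"linear": [0, 0.012, 0], "rot": [0, 0, 0], "grip": 1},
    {"linear": [0, 0.012, 0], "rot": [0, 0, 0], "grip": 1},
    {"linear": [0, 0.012, 0], "rot": [0, 0, 0], "grip": 1},
  ],
  newtons=45,
)

```text
time: 9.85
ee_pos: [0.6213, 0.1904, 0.2305]
eef_rot: [0.008, 0.887, -0.004, 0.463]
ft_force: [0.5, 0.7, 0.2]
width: 0.0432
```

Call:
apply_moves(
  commands=[
    {"linear": [0, 0, 0.01], "rot": [0, 0, 0], "grip": 1},
    {"linear": [0, 0, 0.025], "rot": [0, 0, 0], "grip": 1},
    {"linear": [0, 0, 0.045], "rot": [0, 0, 0], "grip": 1},
    {"linear": [0, 0, 0.065], "rot": [0, 0, 0], "grip": 1},
    {"linear": [0, 0, 0.065], "rot": [0, 0, 0], "grip": 1},
    {"linear": [0, 0, 0.065], "rot": [0, 0, 0], "grip": 1},
  ],
)

```text
time: 10.45
ee_pos: [0.6212, 0.1902, 0.2498]
eef_rot: [0.009, 0.887, -0.004, 0.462]
ft_force: [0.1, 0.4, -5.1]
width: 0.0432
```

Call:
apply_moves(
  commands=[
    {"linear": [0, 0, 0.03], "rot": [0, 0, 0], "grip": 1},
    {"linear": [0, 0, 0.06], "rot": [0, 0, 0], "grip": 1},
    {"linear": [0, 0, 0.09], "rot": [0, 0, 0], "grip": 1},
    {"linear": [0, 0, 0.12], "rot": [0, 0, 0], "grip": 1},
    {"linear": [0, 0, 0.14], "rot": [0, 0, 0], "grip": 1},
    {"linear": [0, 0, 0.14], "rot": [0, 0, 0], "grip": 1},
    {"linear": [0, 0, 0.14], "rot": [0, 0, 0], "grip": 1},
  ],
)

```text
time: 11.15
ee_pos: [0.6212, 0.1902, 0.2915]
eef_rot: [0.009, 0.887, -0.004, 0.462]
ft_force: [0.1, -0.4, -5.1]
width: 0.0436
```

Run:
```python
from h import *
s=r.read_state();print(np.round(s["joint_positions"],3),s["ee_pos"],s["eef_rot"],s["ft_force"],s["torque"])
sc=r.camera("scene");i=np.asarray(sc["frame"])[60:240,240:440]
cv2.imwrite("pics/j.png",cv2.cvtColor(cv2.resize(i,None,fx=3,fy=3,interpolation=cv2.INTER_CUBIC),cv2.COLOR_RGB2BGR))
```

```text
[-0.067 -0.074 -0.532  2.109  1.119  0.526  0.093] [0.62117407 0.1901829  0.29147008] [ 0.00850892  0.88662493 -0.00391064  0.46239435] [ 0.1337424  -0.3749701  -5.08621564] [ 0.09193149  1.78493397 -0.03915617]
```

View pics/j.png

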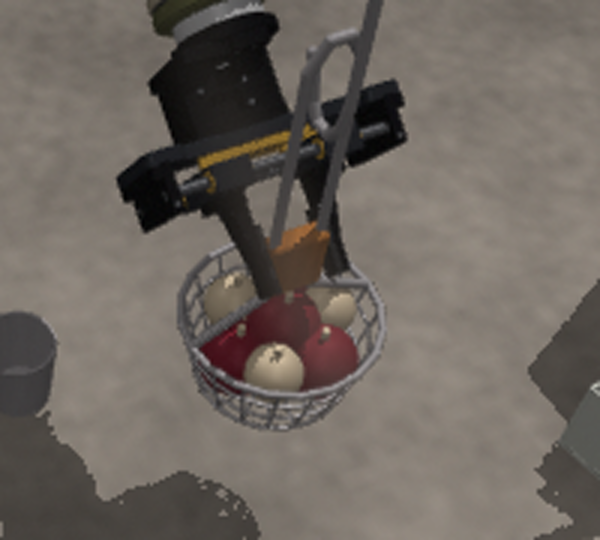

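The arch at (333,42) is now above the hook tip (about (312,85)), so I'll draw it out towards -x.

Call:
apply_moves(
  commands=[
    {"linear": [-0.03, 0.001, 0], "rot": [0, 0, 0], "grip": 1},
    {"linear": [-0.06, 0.003, 0], "rot": [0, 0, 0], "grip": 1},
    {"linear": [-0.1, 0.005, 0], "rot": [0, 0, 0], "grip": 1},
    {"linear": [-0.14, 0.007, 0], "rot": [0, 0, 0], "grip": 1},
    {"linear": [-0.14, 0.007, 0], "rot": [0, 0, 0], "grip": 1},
  ],
)

```text
time: 11.7
ee_pos: [0.5778, 0.1931, 0.2922]
eef_rot: [0.008, 0.886, -0.004, 0.463]
ft_force: [0.1, 0.9, -4.2]
width: 0.0434
```

Call:
apply_moves(
  commands=[
    {"linear": [-0.06, 0.0, 0], "rot": [0, 0, 0], "grip": 1},
    {"linear": [-0.13, 0.0, 0.01], "rot": [0, 0, 0], "grip": 1},
    {"linear": [-0.2, -0.02, 0.03], "rot": [0, 0, 0], "grip": 1},
    {"linear": [-0.25, -0.08, 0.05], "rot": [0, 0, 0], "grip": 1},
    {"linear": [-0.28, -0.15, 0.07], "rot": [0, 0, 0], "grip": 1},
    {"linear": [-0.28, -0.24, 0.09], "rot": [0, 0, 0], "grip": 1},
    {"linear": [-0.28, -0.33, 0.11], "rot": [0, 0, 0], "grip": 1},
    {"linear": [-0.28, -0.42, 0.11], "rot": [0, 0, 0], "grip": 1},
    {"linear": [-0.28, -0.51, 0.11], "rot": [0, 0, 0], "grip": 1},
    {"linear": [-0.28, -0.6, 0.11], "rot": [0, 0, 0], "grip": 1},
    {"linear": [-0.28, -0.68, 0.11], "rot": [0, 0, 0], "grip": 1},
    {"linear": [-0.28, -0.72, 0.11], "rot": [0, 0, 0], "grip": 1},
    {"linear": [-0.28, -0.72, 0.11], "rot": [0, 0, 0], "grip": 1},
    {"linear": [-0.28, -0.72, 0.11], "rot": [0, 0, 0], "grip": 1},
  ],
)

```text
time: 13.1
ee_pos: [0.5253, -0.0284, 0.3158]
eef_rot: [0.009, 0.889, -0.004, 0.458]
ft_force: [-0.3, -0.0, -3.8]
width: 0.0436
```

Run:
```python
from h import *
s=r.read_state();print(np.round(s["joint_positions"],3),s["ee_pos"],s["eef_rot"],s["ft_force"],s["torque"])
delta([.49,-.2,.33],tgt(55,3))
```

```text
[ 0.209 -0.5   -0.219  2.361 -0.185  0.32   1.657] [ 0.5253353  -0.02838657  0.31584814] [ 0.00948321  0.88866457 -0.00397906  0.45844249] [-0.28765298 -0.01151146 -3.82957529] [5.65575263e-02 1.80385718e+00 1.19133369e-03]
linear [-0.118, -0.572, 0.047] rot [-0.0005, -0.0024, 0.0232]
```

Call:
apply_moves(
  commands=[
    {"linear": [0, -0.06, 0.01], "rot": [0, 0, 0], "grip": 1},
    {"linear": [-0.01, -0.13, 0.03], "rot": [0, 0, 0.005], "grip": 1},
    {"linear": [-0.02, -0.22, 0.05], "rot": [0, 0, 0.01], "grip": 1},
    {"linear": [-0.03, -0.31, 0.05], "rot": [0, 0, 0.015], "grip": 1},
    {"linear": [-0.05, -0.4, 0.05], "rot": [0, 0, 0.02], "grip": 1},
    {"linear": [-0.05, -0.48, 0.05], "rot": [0, 0, 0.023], "grip": 1},
    {"linear": [-0.05, -0.54, 0.05], "rot": [0, 0, 0.023], "grip": 1},
    {"linear": [-0.05, -0.57, 0.05], "rot": [0, 0, 0.023], "grip": 1},
    {"linear": [-0.05, -0.57, 0.05], "rot": [0, 0, 0.023], "grip": 1},
    {"linear": [-0.05, -0.57, 0.05], "rot": [0, 0, 0.023], "grip": 1},
    {"linear": [-0.05, -0.57, 0.05], "rot": [0, 0, 0.023], "grip": 1},
  ],
)

```text
time: 14.2
ee_pos: [0.5107, -0.1957, 0.3305]
eef_rot: [-0.025, 0.889, 0.014, 0.458]
ft_force: [-0.1, -0.2, -5.0]
width: 0.0434
```

```bash
cat > m.py <<'E'
from h import *
import sys
s=r.read_state();T=np.array(s["ee_pos"]);print(np.round(s["joint_positions"],3),T.round(4),np.round(s["eef_rot"],3),np.round(s["ft_force"],2),np.round(s["torque"],2))
P=[r.camera("scene"),r.camera("top")]
for t in("basket_seat","scale_seat","scale","basket_grip"):
    L=[];o=[]
    for c in P:
        q=r.spot_point(t,c)
        if q: L.append(ray(c,q[0]["location"]));o.append((round(q[0]["p"],2),np.round(q[0]["location"],1).tolist()))
    print(t,o,*([x if isinstance(x,list) else x.round(4) for x in tri(L)] if len(L)>1 else []))
i=np.asarray(P[0]["frame"])[80:220,60:240]
cv2.imwrite("pics/%s.png"%sys.argv[1],cv2.cvtColor(cv2.resize(i,None,fx=4,fy=4,interpolation=cv2.INTER_CUBIC),cv2.COLOR_RGB2BGR))
E
python3 m.py k
```

```text
[-0.062 -0.463  0.504  2.257 -0.488  0.498  2.455] [ 0.5107 -0.1957  0.3305] [-0.025  0.889  0.014  0.458] [-0.11 -0.22 -4.97] [-0.07  1.73  0.01]
basket_seat [(0.84, [364.3, 231.0])]
scale_seat [(0.57, [126.1, 151.3]), (0.38, [361.5, 184.1])] [ 0.6014 -0.2076  0.4411] [0.001007059157274218, 0.0010070591572742499]
scale [(0.9, [127.7, 145.6]), (0.92, [360.9, 181.9])] [ 0.6046 -0.2026  0.4554] [0.001657380810538077, 0.0016573808105381116]
basket_grip [(0.75, [136.6, 154.3]), (0.8, [346.8, 228.1])] [ 0.5108 -0.197   0.3315] [0.001649249140096461, 0.001649249140096363]
```

View pics/k.png

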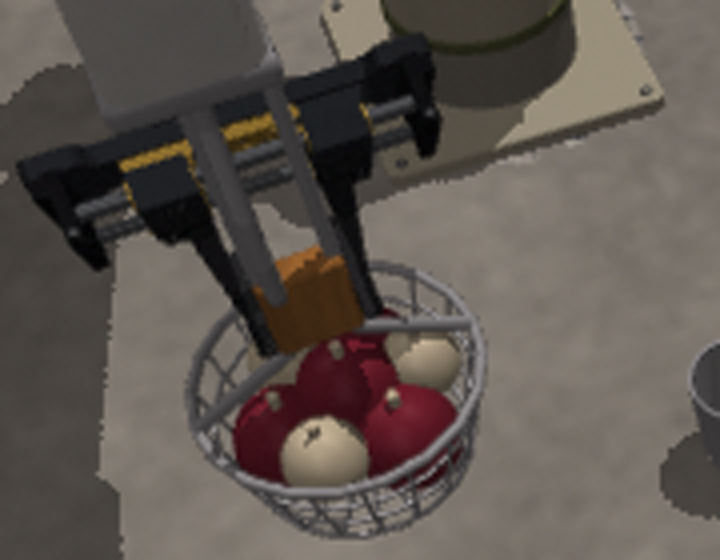

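Call:
apply_moves(
  commands=[
    {"linear": [0.04, -0.022, 0], "rot": [0, 0, 0], "grip": 1},
    {"linear": [0.08, -0.022, 0], "rot": [0, 0, 0], "grip": 1},
    {"linear": [0.12, -0.022, 0], "rot": [0, 0, 0], "grip": 1},
    {"linear": [0.15, -0.022, 0], "rot": [0, 0, 0], "grip": 1},
    {"linear": [0.15, -0.022, 0], "rot": [0, 0, 0], "grip": 1},
    {"linear": [0.15, -0.022, 0], "rot": [0, 0, 0], "grip": 1},
  ],
)

```text
time: 15.3
ee_pos: [0.5557, -0.2031, 0.3303]
eef_rot: [-0.024, 0.889, 0.014, 0.458]
ft_force: [0.5, -0.2, -3.5]
width: 0.0439
```

```bash
python3 m.py l
python3 - <<'E'
from h import *
p=r.camera("wrist");im=cv2.rotate(np.asarray(p["frame"]),cv2.ROTATE_180)
for n in([.601,-.2025,.446],[.577,-.204,.474],[.601,-.2025,.41],[.5555,-.2023,.515]):
    print(proj(p,n),[proj(r.camera(c),n).round(1).tolist() for c in("scene","top")])
E
```

```text
[-0.167 -0.354  0.585  2.186 -0.556  0.459  2.502] [ 0.5557 -0.2031  0.3303] [-0.024  0.889  0.014  0.458] [ 0.5  -0.17 -3.53] [-0.09  1.76 -0.03]
basket_seat [(0.84, [369.1, 206.6])]
scale_seat [(0.37, [358.6, 184.8])]
scale [(0.62, [125.1, 148.5]), (0.86, [361.4, 187.0])] [ 0.5953 -0.2075  0.4414] [0.0008212116638590639, 0.0008212116638590592]
basket_grip [(0.89, [136.7, 170.0]), (0.83, [352.6, 211.2])] [ 0.5497 -0.2078  0.3337] [0.0035404630083119048, 0.00354046300831186]
[249.88976048 484.93970736] [[127.7, 148.1], [359.0, 184.0]]
[248.79910264 601.25925916] [[118.3, 125.5], [362.8, 194.7]]
[250.04911689 404.63274301] [[133.6, 162.8], [355.5, 185.5]]
[256.89726362 857.91639851] [[108.3, 95.8], [366.6, 204.5]]
```

Call:
apply_moves(
  commands=[
    {"linear": [0.03, 0, 0], "rot": [0, 0, -0.005], "grip": 1},
    {"linear": [0.06, 0, 0], "rot": [0, 0, -0.01], "grip": 1},
    {"linear": [0.09, 0, 0], "rot": [0, 0, -0.015], "grip": 1},
    {"linear": [0.12, 0, 0], "rot": [0, 0, -0.017], "grip": 1},
    {"linear": [0.15, 0, 0], "rot": [0, 0, -0.017], "grip": 1},
    {"linear": [0.15, 0, 0], "rot": [0, 0, -0.017], "grip": 1},
    {"linear": [0.15, 0, 0], "rot": [0, 0, -0.017], "grip": 1},
  ],
)

```text
time: 16.95
ee_pos: [0.6008, -0.2034, 0.3304]
eef_rot: [-0.0, 0.889, 0.001, 0.458]
ft_force: [-0.1, 0.2, -5.6]
width: 0.0438
```

```bash
python3 m.py n
```

```text
[-0.186 -0.245  0.556  2.128 -0.586  0.389  2.438] [ 0.6008 -0.2034  0.3304] [-0.     0.889  0.001  0.458] [-0.09  0.16 -5.64] [0.03 1.82 0.02]
basket_seat [(0.69, [115.4, 119.9])]
scale_seat [(0.61, [234.0, 318.6]), (0.46, [358.5, 182.3])] [ 0.7067 -0.205  -0.0071] [0.10639045629514755, 0.10639045629514765]
scale [(0.7, [126.7, 146.3]), (0.56, [356.5, 186.3])] [ 0.5959 -0.2005  0.4443] [0.00279810841716261, 0.002798108417162632]
basket_grip [(0.74, [144.8, 190.4]), (0.85, [349.0, 189.9])] [ 0.5983 -0.2032  0.329 ] [0.0007459415328124347, 0.0007459415328124503]
```

View pics/n.png

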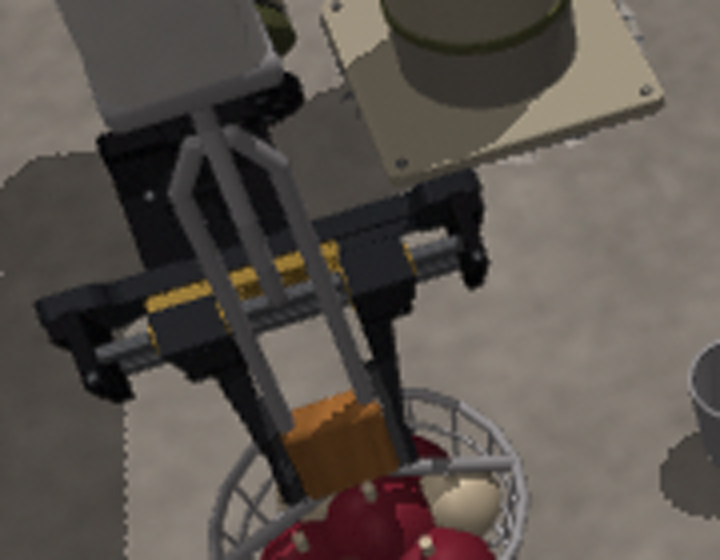

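The hook shank runs centred through the loop: legs at (215,290) and (330,290), shank at (255,230) in front of the arch. Lowering now.

Call:
apply_moves(
  commands=[
    {"linear": [0, 0, -0.02], "rot": [0, 0, 0], "grip": 1},
    {"linear": [0, 0, -0.05], "rot": [0, 0, 0], "grip": 1},
    {"linear": [0, 0, -0.08], "rot": [0, 0, 0], "grip": 1},
    {"linear": [0, 0, -0.11], "rot": [0, 0, 0], "grip": 1},
    {"linear": [0, 0, -0.14], "rot": [0, 0, 0], "grip": 1},
    {"linear": [0, 0, -0.16], "rot": [0, 0, 0], "grip": 1},
    {"linear": [0, 0, -0.16], "rot": [0, 0, 0], "grip": 1},
    {"linear": [0, 0, -0.16], "rot": [0, 0, 0], "grip": 1},
  ],
)

```text
time: 18.25
ee_pos: [0.6009, -0.203, 0.2828]
eef_rot: [-0.0, 0.889, 0.001, 0.459]
ft_force: [0.1, -0.1, -4.2]
width: 0.0435
```

Call:
apply_moves(
  commands=[
    {"linear": [0, 0, -0.01], "rot": [0, 0, 0], "grip": 1},
    {"linear": [0, 0, -0.02], "rot": [0, 0, 0], "grip": 1},
    {"linear": [0, 0, -0.03], "rot": [0, 0, 0], "grip": 1},
    {"linear": [0, 0, -0.04], "rot": [0, 0, 0], "grip": 1},
    {"linear": [0, 0, -0.05], "rot": [0, 0, 0], "grip": 1},
    {"linear": [0, 0, -0.06], "rot": [0, 0, 0], "grip": 1},
    {"linear": [0, 0, -0.07], "rot": [0, 0, 0], "grip": 1},
    {"linear": [0, 0, -0.07], "rot": [0, 0, 0], "grip": 1},
    {"linear": [0, 0, -0.07], "rot": [0, 0, 0], "grip": 1},
    {"linear": [0, 0, -0.07], "rot": [0, 0, 0], "grip": 1},
  ],
)

```text
time: 19.25
ee_pos: [0.6008, -0.2034, 0.262]
eef_rot: [-0.0, 0.889, 0.001, 0.459]
ft_force: [0.4, 0.0, -3.5]
width: 0.0432
```

```bash
python3 m.py o;python3 -c "
from h import *
import time
f=[]
for i in range(10): r.camera('wrist');f.append(r.read_state()['ft_force'])
print(np.mean(f,0),np.std(f,0))"
```

```text
[-0.614 -0.277  0.973  2.228 -0.641  0.231  2.584] [ 0.6008 -0.2034  0.262 ] [-0.     0.889  0.001  0.459] [ 0.37  0.05 -3.47] [-0.01  1.71  0.01]
basket_seat [(0.65, [127.1, 153.2]), (0.98, [360.6, 183.9])] [ 0.6021 -0.2069  0.4371] [0.0006804703946946806, 0.0006804703946946572]
scale_seat [(0.59, [124.4, 149.0]), (0.49, [304.4, 140.3])] [ 0.6755 -0.1436  0.5152] [0.06040141916709133, 0.06040141916709124]
scale [(0.62, [129.0, 149.6]), (0.81, [359.0, 184.5])] [ 0.6004 -0.2024  0.4417] [0.0008627643334377307, 0.0008627643334377417]
basket_grip [(0.92, [154.2, 210.6]), (0.76, [343.8, 192.3])] [ 0.5981 -0.2022  0.2605] [0.0019958784054547284, 0.001995878405454746]
[ 0.51118799  0.20166684 -3.92790765] [0.54836135 0.29170776 0.46456809]
```

Contact has begun, as the load is dropping. Joint 7 is near its range limit, so I'll add a small negative yaw while lowering.

Call:
apply_moves(
  commands=[
    {"linear": [0, 0, 0], "rot": [0, 0, -0.01], "grip": 1},
    {"linear": [0, 0, -0.005], "rot": [0, 0, -0.02], "grip": 1},
    {"linear": [0, 0, -0.012], "rot": [0, 0, -0.028], "grip": 1},
    {"linear": [0, 0, -0.02], "rot": [0, 0, -0.028], "grip": 1},
    {"linear": [0, 0, -0.03], "rot": [0, 0, -0.028], "grip": 1},
    {"linear": [0, 0, -0.04], "rot": [0, 0, -0.028], "grip": 1},
    {"linear": [0, 0, -0.04], "rot": [0, 0, -0.028], "grip": 1},
    {"linear": [0, 0, -0.04], "rot": [0, 0, -0.028], "grip": 1},
    {"linear": [0, 0, -0.04], "rot": [0, 0, -0.028], "grip": 1},
    {"linear": [0, 0, -0.04], "rot": [0, 0, -0.028], "grip": 1},
  ],
)

```text
time: 21.25
ee_pos: [0.6008, -0.2034, 0.25]
eef_rot: [0.039, 0.888, -0.019, 0.458]
ft_force: [1.6, 0.6, -2.4]
width: 0.0435
```

```bash
cat > w.py <<'E'
from h import *
f=[];t=[]
for i in range(15): r.camera('wrist');s=r.read_state();f.append(s['ft_force']);t.append(s['torque'])
print(s["time"],np.mean(f,0).round(2),np.mean(t,0).round(3),np.round(s["joint_positions"],3),s["ee_pos"])
E
python3 w.py
```

```text
22.0 [ 0.67  0.52 -2.48] [0.094 1.383 0.098] [-0.516 -0.228  0.841  2.262 -0.64   0.139  2.474] [ 0.60071737 -0.20344322  0.24977736]
```

Call:
apply_moves(
  commands=[
    {"linear": [0, 0, -0.008], "rot": [0, 0, 0], "grip": 1},
    {"linear": [0, 0, -0.016], "rot": [0, 0, 0], "grip": 1},
    {"linear": [0, 0, -0.024], "rot": [0, 0, 0], "grip": 1},
    {"linear": [0, 0, -0.032], "rot": [0, 0, 0], "grip": 1},
    {"linear": [0, 0, -0.032], "rot": [0, 0, 0], "grip": 1},
    {"linear": [0, 0, -0.032], "rot": [0, 0, 0], "grip": 1},
    {"linear": [0, 0, -0.032], "rot": [0, 0, 0], "grip": 1},
  ],
)

```text
time: 22.7
ee_pos: [0.6009, -0.2034, 0.2404]
eef_rot: [0.039, 0.888, -0.019, 0.458]
ft_force: [0.3, 0.5, -0.3]
width: 0.043
```

```bash
python3 w.py; python3 m.py q
```

```text
23.45 [ 0.48  0.63 -0.64] [0.072 1.133 0.101] [-0.604 -0.237  0.928  2.274 -0.659  0.114  2.509] [ 0.60071794 -0.20349648  0.24019123]
[-0.604 -0.237  0.928  2.274 -0.659  0.114  2.509] [ 0.6007 -0.2035  0.2402] [ 0.039  0.888 -0.019  0.458] [ 0.32  0.87 -0.55] [0.08 1.15 0.1 ]
basket_seat [(0.8, [130.1, 160.6]), (0.85, [363.8, 187.5])] [ 0.5975 -0.2125  0.416 ] [0.006255941162668253, 0.006255941162668289]
scale_seat [(0.91, [129.0, 159.7]), (0.47, [359.7, 186.4])] [ 0.5987 -0.2086  0.4181] [0.00111923158980507, 0.001119231589805139]
scale [(0.96, [127.4, 145.8]), (0.69, [356.7, 185.1])] [ 0.5981 -0.1997  0.4474] [0.002222358497995802, 0.0022223584979957248]
basket_grip [(0.91, [154.7, 218.3]), (0.8, [342.3, 192.7])] [ 0.5987 -0.2049  0.2351] [7.683701641652094e-05, 7.683701641653874e-05]
```

Call:
apply_moves(
  commands=[
    {"linear": [0, 0, -0.005], "rot": [0, 0, 0], "grip": 1},
    {"linear": [0, 0, -0.01], "rot": [0, 0, 0], "grip": 1},
    {"linear": [0, 0, -0.015], "rot": [0, 0, 0], "grip": 1},
    {"linear": [0, 0, -0.015], "rot": [0, 0, 0], "grip": 1},
    {"linear": [0, 0, -0.015], "rot": [0, 0, 0], "grip": 1},
    {"linear": [0, 0, -0.015], "rot": [0, 0, 0], "grip": 1},
  ],
)

```text
time: 24.55
ee_pos: [0.6008, -0.2035, 0.2358]
eef_rot: [0.039, 0.888, -0.019, 0.458]
ft_force: [-0.3, 0.3, -0.3]
width: 0.0433
```

```bash
python3 w.py
```

```text
25.3 [ 0.86  0.5  -0.07] [0.058 0.986 0.095] [-0.647 -0.243  0.97   2.28  -0.661  0.102  2.52 ] [ 0.60072322 -0.20347606  0.23568356]
```

Remaining load is near zero. A small lateral force of about 0.7 N in x and 0.5 N in y means the arch sits slightly off the lowest point, so I'll ease it that way.

Call:
apply_moves(
  commands=[
    {"linear": [0.005, 0.003, -0.002], "rot": [0, 0, 0], "grip": 1},
    {"linear": [0.01, 0.006, -0.003], "rot": [0, 0, 0], "grip": 1},
    {"linear": [0.01, 0.006, -0.003], "rot": [0, 0, 0], "grip": 1},
    {"linear": [0.01, 0.006, -0.003], "rot": [0, 0, 0], "grip": 1},
    {"linear": [0.01, 0.006, -0.003], "rot": [0, 0, 0], "grip": 1},
  ],
)

```text
time: 25.8
ee_pos: [0.6037, -0.2019, 0.2348]
eef_rot: [0.039, 0.888, -0.019, 0.458]
ft_force: [-1.7, -2.5, -0.1]
width: 0.0434
```

```bash
python3 w.py
```

```text
26.55 [-1.19 -2.58  0.07] [ 0.212  0.889 -0.433] [-0.668 -0.238  0.986  2.277 -0.668  0.097  2.522] [ 0.60373892 -0.20162838  0.23480108]
```

Call:
apply_moves(
  commands=[
    {"linear": [-0.003, -0.003, 0], "rot": [0, 0, 0], "grip": 1},
    {"linear": [-0.006, -0.005, 0], "rot": [0, 0, 0], "grip": 1},
    {"linear": [-0.006, -0.005, 0], "rot": [0, 0, 0], "grip": 1},
    {"linear": [-0.006, -0.005, 0], "rot": [0, 0, 0], "grip": 1},
    {"linear": [-0.006, -0.005, 0], "rot": [0, 0, 0], "grip": 1},
  ],
)

```text
time: 27.05
ee_pos: [0.602, -0.2026, 0.2347]
eef_rot: [0.038, 0.888, -0.019, 0.458]
ft_force: [1.1, 1.4, -0.0]
width: 0.0435
```

```bash
python3 w.py
```

```text
27.8 [0.51 2.3  0.29] [-0.042  0.977  0.423] [-0.662 -0.242  0.984  2.279 -0.664  0.099  2.523] [ 0.60192278 -0.20311822  0.23478271]
```

Call:
apply_moves(
  commands=[
    {"linear": [0, 0.001, 0], "rot": [0, 0, 0], "grip": 1},
    {"linear": [0, 0.0025, 0], "rot": [0, 0, 0], "grip": 1},
    {"linear": [0, 0.0025, 0], "rot": [0, 0, 0], "grip": 1},
    {"linear": [0, 0.0025, 0], "rot": [0, 0, 0], "grip": 1},
  ],
)

```text
time: 28.2
ee_pos: [0.6019, -0.2027, 0.2349]
eef_rot: [0.039, 0.888, -0.019, 0.458]
ft_force: [0.8, 0.5, -0.2]
width: 0.0437
```

```bash
python3 w.py
```

```text
28.95 [0.45 0.43 0.25] [0.065 0.966 0.099] [-0.659 -0.242  0.979  2.279 -0.664  0.098  2.522] [ 0.60192136 -0.20246667  0.23480324]
```

Call:
apply_moves(
  commands=[
    {"linear": [0, 0, 0], "rot": [0, 0, 0], "grip": 1},
    {"linear": [0, 0, 0], "rot": [0, 0, 0], "grip": 1},
    {"linear": [0, 0, 0], "rot": [0, 0, 0], "grip": 1},
    {"linear": [0, 0, 0], "rot": [0, 0, 0], "grip": 1},
    {"linear": [0, 0, 0], "rot": [0, 0, 0], "grip": -0.02},
    {"linear": [0, 0, 0], "rot": [0, 0, 0], "grip": -0.06},
    {"linear": [0, 0, 0], "rot": [0, 0, 0], "grip": -0.12},
    {"linear": [0, 0, 0], "rot": [0, 0, 0], "grip": -0.2},
    {"linear": [0, 0, 0], "rot": [0, 0, 0], "grip": -0.4},
    {"linear": [0, 0, 0], "rot": [0, 0, 0], "grip": -0.8},
    {"linear": [0, 0, 0], "rot": [0, 0, 0], "grip": -1},
    {"linear": [0, 0, 0], "rot": [0, 0, 0], "grip": -1},
    {"linear": [0, 0, 0], "rot": [0, 0, 0], "grip": -1},
  ],
  newtons=3,
)

```text
time: 30.25
ee_pos: [0.6019, -0.2024, 0.2348]
eef_rot: [0.039, 0.888, -0.019, 0.458]
ft_force: [0.2, 0.6, 0.6]
width: 0.0827
```

```bash
python3 w.py; python3 m.py s
python3 - <<'E'
from h import *
p=r.camera("wrist");im=cv2.rotate(np.asarray(p["frame"]),cv2.ROTATE_180)
cv2.imwrite("pics/t.png",cv2.cvtColor(im,cv2.COLOR_RGB2BGR))
E
```

```text
31.0 [-0.03  0.24 -0.02] [ 0.102  0.995 -0.006] [-0.659 -0.242  0.979  2.279 -0.664  0.098  2.522] [ 0.60193201 -0.20239392  0.2347929 ]
[-0.659 -0.242  0.979  2.279 -0.664  0.098  2.522] [ 0.6019 -0.2024  0.2348] [ 0.039  0.888 -0.019  0.458] [ 0.03  0.74 -0.37] [ 0.13  1.   -0.02]
basket_seat [(0.56, [133.3, 163.3]), (0.9, [358.7, 188.6])] [ 0.5956 -0.2069  0.4043] [0.003535768740760745, 0.0035357687407606966]
scale_seat [(0.66, [132.6, 160.2]), (0.49, [357.7, 184.4])] [ 0.6028 -0.2038  0.4191] [0.001469492996144608, 0.001469492996144655]
scale [(0.78, [127.3, 147.7]), (0.97, [360.6, 182.2])] [ 0.6043 -0.2037  0.4509] [0.0009667519054314271, 0.0009667519054315054]
basket_grip [(0.95, [154.7, 220.6]), (0.95, [340.8, 192.4])] [ 0.5996 -0.2045  0.2279] [0.0020321104967978986, 0.0020321104967979645]
```

View pics/t.png

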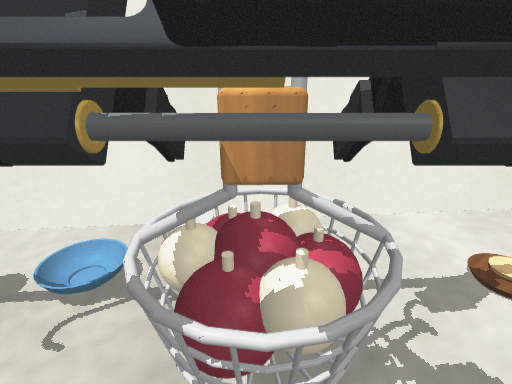

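The jaws are open and clear of the grip at (263,135), and the basket sits upright. I'll retreat along the tool axis.

Call:
apply_moves(
  commands=[
    {"linear": [-0.02, 0.0018, 0.014], "rot": [0, 0, 0], "grip": -1},
    {"linear": [-0.055, 0.0048, 0.038], "rot": [0, 0, 0], "grip": -1},
    {"linear": [-0.1, 0.0088, 0.07], "rot": [0, 0, 0], "grip": -1},
    {"linear": [-0.15, 0.013, 0.105], "rot": [0, 0, 0], "grip": -1},
    {"linear": [-0.2, 0.0175, 0.14], "rot": [0, 0, 0], "grip": -1},
    {"linear": [-0.25, 0.022, 0.174], "rot": [0, 0, 0], "grip": -1},
    {"linear": [-0.3, 0.026, 0.21], "rot": [0, 0, 0], "grip": -1},
    {"linear": [-0.33, 0.029, 0.23], "rot": [0, 0, 0], "grip": -1},
    {"linear": [-0.33, 0.029, 0.23], "rot": [0, 0, 0], "grip": -1},
    {"linear": [-0.33, 0.029, 0.23], "rot": [0, 0, 0], "grip": -1},
    {"linear": [-0.33, 0.029, 0.23], "rot": [0, 0, 0], "grip": -1},
  ],
)

```text
time: 32.65
ee_pos: [0.5032, -0.1935, 0.3032]
eef_rot: [0.039, 0.888, -0.019, 0.458]
ft_force: [-0.2, 0.3, 1.0]
width: 0.0868
```

```bash
for k in 1 2; do python3 m.py u$k; done; python3 -c "
from h import *
p=r.camera('wrist')
for t in('basket_grip','basket','cup'): print(t,[(q['p'],q['location']) for q in r.spot_point(t,p)[:1]])"
```

```text
[ 0.074 -0.464  0.316  2.348 -0.409  0.352  2.229] [ 0.5032 -0.1935  0.3032] [ 0.039  0.888 -0.019  0.458] [-0.21  0.31  0.96] [ 0.03  1.01 -0.05]
basket_seat [(0.97, [130.9, 162.0]), (0.7, [359.2, 185.6])] [ 0.6008 -0.2077  0.4142] [0.0017628576032931475, 0.0017628576032932331]
scale_seat [(0.58, [130.1, 159.2]), (0.66, [258.0, 135.5])] [ 0.6883 -0.0973  0.5198] [0.10383682143617944, 0.10383682143617945]
scale [(0.73, [128.7, 145.8]), (0.91, [357.6, 186.8])] [ 0.5952 -0.2     0.4443] [0.00010033310285745796, 0.00010033310285742703]
basket_grip [(0.86, [154.7, 217.2]), (0.77, [343.6, 192.2])] [ 0.5998 -0.2055  0.241 ] [0.0016252195878303883, 0.001625219587830381]
[ 0.075 -0.465  0.315  2.347 -0.409  0.352  2.229] [ 0.503  -0.1937  0.3037] [ 0.039  0.888 -0.019  0.458] [ 0.49 -0.24 -0.96] [0.09 0.99 0.07]
basket_seat [(0.69, [131.2, 163.9]), (0.93, [357.8, 187.4])] [ 0.5976 -0.2076  0.4057] [0.0007147709577949183, 0.0007147709577949784]
scale_seat [(0.73, [130.5, 159.2]), (0.46, [356.8, 184.9])] [ 0.6013 -0.2041  0.4203] [0.0008924098027031765, 0.0008924098027030744]
scale [(0.86, [132.0, 146.4]), (0.65, [360.9, 184.2])] [ 0.6011 -0.2005  0.4488] [0.005142980312730234, 0.0051429803127303]
basket_grip [(0.93, [156.8, 218.5]), (0.89, [342.0, 192.4])] [ 0.5997 -0.2027  0.2342] [0.0016287768293714285, 0.0016287768293714341]
basket_grip [(0.74, [252.9, 194.9])]
basket [(0.75, [248.1, 86.1])]
cup []
```

Call:
apply_moves(
  commands=[
    {"linear": [0, 0, 0], "rot": [0, 0, 0], "grip": -1},
    {"linear": [0, 0, 0], "rot": [0, 0, 0], "grip": -1},
    {"linear": [0, 0, 0], "rot": [0, 0, 0], "grip": -1},
    {"linear": [0, 0, 0], "rot": [0, 0, 0], "grip": -1},
    {"linear": [0, 0, 0], "rot": [0, 0, 0], "grip": -1},
    {"linear": [0, 0, 0], "rot": [0, 0, 0], "grip": -1},
    {"linear": [0, 0, 0], "rot": [0, 0, 0], "grip": -1},
    {"linear": [0, 0, 0], "rot": [0, 0, 0], "grip": -1},
    {"linear": [0, 0, 0], "rot": [0, 0, 0], "grip": -1},
    {"linear": [0, 0, 0], "rot": [0, 0, 0], "grip": -1},
  ],
)

```text
time: 34.85
ee_pos: [0.5029, -0.1937, 0.3038]
eef_rot: [0.039, 0.888, -0.019, 0.458]
ft_force: [0.3, -0.1, 0.6]
width: 0.0872
```

Run:
```python
from h import *
F=[np.asarray(r.camera("scene")["frame"]).astype(int) for _ in range(8)]
print([int((abs(f-F[0]).max(2)>25)[80:280,60:260].sum()) for f in F])
i=F[-1].astype(np.uint8);cv2.imwrite("pics/z.png",cv2.cvtColor(cv2.resize(i,(800,600),interpolation=cv2.INTER_CUBIC),cv2.COLOR_RGB2BGR))
```

```text
[0, 0, 0, 1, 1, 1, 1, 1]
```

```bash
python3 -c "
from h import *
print(r.close_job())"
```

```text
the job is handed in; nothing more can be done
None
```

The basket of onions now hangs on the spring scale's hook and the job is handed in, at about 35 s of the 67 s allowed.

**What I did:**
- I pinched the wooden grip at a 55° tilt and lifted the loop 60 mm, past the pot hook's tip.
- I drew it clear towards the robot and carried it to the scale with the hook centred in the loop.
- I lowered it in small steps until the vertical load on the hand fell from about 5 N to about 0 N.
- I eased out most of the sideways force, opened the jaws gradually, and backed away along the tool axis.

**Last checks:**
- **Height:** The hand force was about zero after release. The networks put the scale's hook about 27 mm below its unloaded height, roughly what a 5 N basket should give. Their height readings scatter by about 10 mm.
- **Stillness:** Eight scene frames in a row showed at most one changed pixel around the basket.
- **Clearance:** The hand is about 10 cm back from the grip.

**Worth knowing:**
- While I was easing out the sideways force, it briefly rose to about 2.6 N because I overshot by 1–2 mm.
- Joints 6 and 7 came close to their range limits during lowering but stayed inside them. To keep them there I turned the basket about 5°.
- The picture limit was used up, so I checked the final hang by numbers, not by eye.
- I did not re-measure the jars, cup and dish. The path kept clear of them, and the force readings showed no bump.

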